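# Kill the bench and point out the blown capacitor and its replacement

## Robot

A 6-joint arm with a two-finger parallel gripper is mounted at the origin on the work surface. World frame = base frame: x ahead of the robot, y to its left, z up, the work surface at z = 0. Lengths are in m, angles in rad, forces in N, time in s.
With the tool pointing down it reaches from about 0.25 to 0.775 m from the base axis. Payload 4 kg.
Tool frame: the origin (TCP) lies between the finger pads, 19 mm behind the fingertips; this is the grasp point; z points along the fingers, y is the line along which they close (so a half turn about z gives the same grasp; the last joint's range is limited). The gripper opens to 94 mm and grips with 3 to 60 N. Pads are 16 mm wide; open, the fingers measure 119 mm over their backs; the gripper's body (75 mm by 177 mm) begins 78 mm behind the grasp point.
Start: joints at [-1.299, 0.087, 1.371, -0, 1.684, -0.103], TCP at [0.201, -0.512, 0.224] pointing down, gripper open.
Joint ranges: [-3.1, 3.1], [-0.76, 2.03], [0.27, 2.55], [-1.08, 4.22], [0.17, 2.65], [-2.57, 2.57]. Speed limits (rad/s): [2.79, 2.79, 3.14, 3.14, 3.14, 3.14].

## Interface

Orientations are given as [roll, pitch, yaw] about the fixed x, y, z axes, in that order (R = Rz(yaw) Ry(pitch) Rx(roll)).
In Python, from bench import robot, imaging gives the robot as it stands.
- The arm moves only by the shell command python3 -m pendant 'ROWS'. ROWS is JSON, a list of rows, each a list of 7 numbers: the shift along the world's x, y, z in cm, then the turn, a rotation vector about the world's x, y, z in degrees, then the opening, from 0 (shut) to 1 (fully open). In form: [[dx, dy, dz, ax, ay, az, jaw], ...]. A call has 1 to 8 rows; each row shifts and turns the commanded pose from where the row before left it; what a row does not reach is not made up. A row lasts 1/10 s, in which the tool goes at most 50 mm and 8.59 degrees, less where a joint would pass 70% of its speed; a pose out of reach is approached as far as the arm can. A call is refused whole if a number of a shift passes 5 or a number of a turn 8.59, either way. A call with a gripper value outside its range is refused whole. The fingers move at their own pace and stop on an object; the grip force is fixed at half the most. Time passes only in rows, so rows that do not move let the fingers close. It gives the time, the measured TCP pose, the force, the opening and the grip force at its end, in the units of the state.
- robot.get_obs(): the state, without advancing time (a new reading comes with each control period).
- imaging.snapshot(name): name is "side" or "top"; returns the picture (480x640x3 uint8, red, green, blue); there is no depth.
- imaging.camera_params(name): a dict with "camera_matrix" (3x3 intrinsics, pixels), "R" (3x3) and "t" (3): a world point X has camera coordinates R X + t. Camera axes: x right, y down, z forward; pixel columns grow to the right and rows downward; lengths in m; the calibration is good to about 2 mm. A picture is of the moment at which its call begins. camera_params takes no time and is no camera call.
- robot.close_job(): hands the job in; it is judged then, once.
The state is a dict: "time": time; "joint_positions": joint angles; "qvel": joint speeds; "joint_torque": joint torques, N m; "tool_pos": TCP position; "ee_rot": TCP orientation; "wrist_force": force on the tool from outside, world axes, zero at the start; "wrist_torque": the same for the moment, N m; "width": finger opening in m; "finger_force": force on a finger pad.
Only numpy, scipy, OpenCV 4.12 (cv2) and the standard library are available. Lean on these libraries where they do the work, as an engineer would, in place of code of your own. Each camera call takes 0.05 s, during which the arm holds its last target. There are 200 camera calls.

## Task

Show your helper which capacitor to change on the open amplifier power-supply board: first press the red mushroom stop button fully home, where it stays, so that the bench is dead. Then point straight down at the swollen, rust-topped capacitor on the board, fingertips one to three centimetres above its top without touching it, and keep pointing for two seconds; after that point in the same way at the black replacement capacitor in the white parts tray and finish there, still pointing at it. Touch neither the board, the capacitors, the tray nor the tools lying about, and on the way do not point closely at any other capacitor, so that the helper is not misled.

Things in the scene. Friction and masses are not known exactly. Their poses are not given: they have to be found in the camera images.
- stop (a joint): travel of the stop button's head, m: 0 raised (as it starts), 0.006 fully home. It moves straight down against about 3 N of friction along the whole travel, meets a hard stop, and stays where it is left (latched); nothing else can release it.
- stop_top (a point): centre of the top of the red mushroom head, 40 mm across, on the yellow bench stop box; at the start it is 75 mm above the bench, fully pressed 69 mm. The head has no other part above it. Press downward with the shut fingertips.
- stop_box: the yellow box under the stop button, 72 x 72 mm, 50 mm tall, bolted to the bench, with a steel conduit stub 70 mm out along its +x side. Origin: centre of its underside. It stands to the left or to the right of the board.
- board: green power-supply board, 130 mm (x) by 168 mm (y), clamped in a holder 118 mm (x) by 294 mm (y) bolted to the bench; board face 40 mm above the bench. It carries four black capacitors (tops 85 mm above the bench, one pair on each side of a finned black heat sink whose top is 69 mm up), green terminals and blue relays, all lower. Origin: centre of the holder's underside, z up.
- cap_swollen: the failed capacitor on the board: black sleeve like its three neighbours, but its top bulges and is rust brown with an ochre crust; 30 mm across, 45 mm tall to the rim, 50 mm to the top of the bulge. Origin: centre of its underside (on the board face), z up; fixed. It may be in any of the four places; nearest neighbour 43 mm centre to centre.
- cap_sound1: a sound capacitor on the board: black sleeve, flat silver top; 30 mm across, 45 mm tall, upright. Origin: centre of its underside, z up; fixed. Not to be touched or hovered over low.
- cap_sound2: a sound capacitor on the board: black sleeve, flat silver top; 30 mm across, 45 mm tall, upright. Origin: centre of its underside, z up; fixed. Not to be touched or hovered over low.
- cap_sound3: a sound capacitor on the board: black sleeve, flat silver top; 30 mm across, 45 mm tall, upright. Origin: centre of its underside, z up; fixed. Not to be touched or hovered over low.
- tray: white plastic parts tray, 168 mm (x) by 62 mm (y), walls 16 mm high, inside floor 5 mm up, three pockets in a row along x, one loose spare capacitor standing upright in each; fixed to the bench, on the other side of the board from the stop box. Origin: centre of its underside.
- spare_black: the replacement: loose capacitor with black sleeve and flat silver top, 30 mm across, 45 mm tall, standing in any pocket of the tray. Origin: centre of its underside, 5 mm above the bench, z up; neighbours at least 45 mm centre to centre.
- spare_blue: loose spare of another type, blue sleeve, silver top, 25 mm across, 35 mm tall, in the tray. Origin: centre of its underside. Not to be touched or hovered over low.
- spare_green: loose spare of another type, green sleeve, silver top, 35 mm across, 30 mm tall, in the tray. Origin: centre of its underside. Not to be touched or hovered over low.
- screwdriver: loose screwdriver, 170 mm long, lying on the bench roughly along y beyond the board, as seen from the robot. Origin: middle of its length, on the bench. Leave alone.
- flux_jar: loose amber glass jar with a white cap, 44 mm across, 45 mm tall, on the bench beyond the board's left end. Origin: centre of its underside. Leave alone.
Things that resemble listed ones, but are neither listed nor needed, are in the scene too. What is meant by the stop_box is not brown, pink or purple, and is the larger of those in its own colour.

How it is judged:
By the outcome, as a careful person would: the job done as asked, in the order asked, and still so for the second after the job is handed in, with the robot touching nothing.
It also fails if it takes over 48 s, if anything falls off the work surface, if the arm or the gripper's body presses on something with over 40 N, if the wrist force passes 120 N, or if a joint passes its speed limit or range.

## Working session

There is one attempt and no reset: what is moved stays moved. The work goes in short steps, Python scripts to look and compute and a shell command to move; the robot and the scene stay as the last step left them, time stands still between calls to the robot, and variables do not carry over. Pictures are saved under pics/ and viewed, at most 10 in all, crops included, and the job is handed in when it is done.

```bash
mkdir -p pics; python3 - <<'E'
from bench import robot, imaging
import cv2
for n in ("top","side"):
    cv2.imwrite(f"pics/{n}0.png",cv2.cvtColor(imaging.snapshot(n),cv2.COLOR_RGB2BGR))
    p=imaging.camera_params(n);print(n,p)
o=robot.get_obs();print(o["time"],o["tool_pos"],o["ee_rot"],o["width"])
E
```

```text
top {'camera_matrix': array([[605.36419226,   0.        , 321.279996  ],
       [  0.        , 605.36419226, 238.67930452],
       [  0.        ,   0.        ,   1.        ]]), 'R': array([[ 0.01779685, -0.99982971, -0.00488184],
       [-0.99455452, -0.01720107, -0.10278823],
       [ 0.10268676,  0.00668456, -0.99469128]]), 't': array([0.04311709, 0.51054489, 1.37788255])}
side {'camera_matrix': array([[486.38488448,   0.        , 322.41696176],
       [  0.        , 486.38488448, 236.86055801],
       [  0.        ,   0.        ,   1.        ]]), 'R': array([[ 0.94176079, -0.33618874,  0.00798379],
       [-0.20550404, -0.5941435 , -0.77766419],
       [ 0.26618546,  0.73073294, -0.6286292 ]]), 't': array([-0.48066114,  0.1914293 ,  0.93272557])}
0.1 [ 0.20122076 -0.51137665  0.2231969 ] [-3.13955306e+00 -2.21881341e-04  3.74787828e-01] 0.09375800097907241
```

View pics/top0.png

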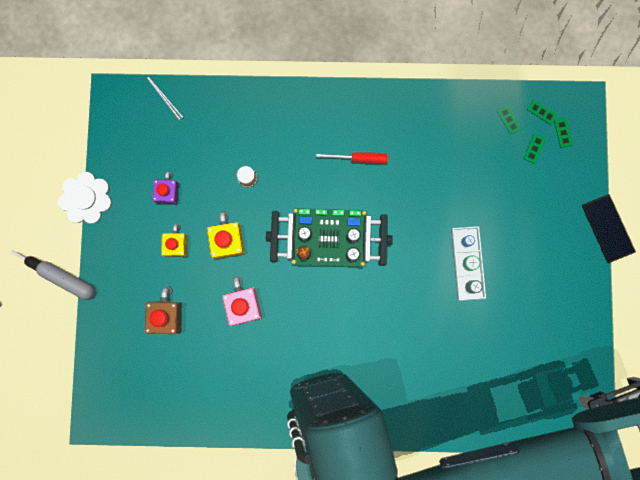

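View pics/side0.png

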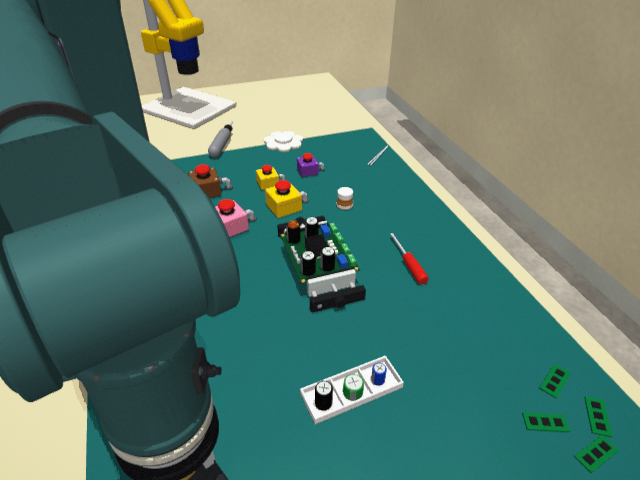

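Top view: the large yellow stop box's head is at (223,239). Lookalikes are the small yellow (172,243), pink (239,307), brown (159,318) and purple (163,189) boxes. The rust-topped capacitor is at (304,254), with sound ones at (305,233), (354,235) and (353,254). The tray holds blue (469,240), green (473,262) and black (475,286). In the side view the chosen three are at (283,187), (294,227) and (324,388). I'll check these in a close crop.

```bash
cat > h.py <<'E'
import numpy as np, cv2
from bench import imaging
def tri(pt,ps):
    P=[];u=[]
    for n,x in (("top",pt),("side",ps)):
        p=imaging.camera_params(n);P.append(p["camera_matrix"]@np.c_[p["R"],p["t"]]);u.append(np.array(x,float))
    X=cv2.triangulatePoints(P[0],P[1],u[0],u[1]).ravel();X=X[:3]/X[3]
    e=[np.round((q@np.r_[X,1])[:2]/(q@np.r_[X,1])[2]-v,1) for q,v in zip(P,u)]
    return X,e
def px(n,X):
    p=imaging.camera_params(n);v=p["camera_matrix"]@(p["R"]@np.asarray(X)+p["t"]);return v[:2]/v[2]
def ray(n,u,z):
    p=imaging.camera_params(n);d=p["R"].T@np.linalg.inv(p["camera_matrix"])@np.r_[u,1];c=-p["R"].T@p["t"];return c+d*(z-c[2])/d[2]
E
python3 - <<'E'
from h import *
t=cv2.imread("pics/top0.png");s=cv2.imread("pics/side0.png")
def red(im,c,r):
    x,y=c;h=cv2.cvtColor(im[y-r:y+r,x-r:x+r],cv2.COLOR_BGR2HSV).astype(int)
    m=((h[...,0]<6)|(h[...,0]>174))&(h[...,1]>150)&(h[...,2]>60)
    yy,xx=np.nonzero(m);return (xx.mean()+x-r,yy.mean()+y-r),m.sum(),(xx.min()+x-r,xx.max()+x-r,yy.min()+y-r,yy.max()+y-r)
a=red(t,(223,239),15);b=red(s,(283,187),13);print(a,b,tri(a[0],b[0]))
cr=lambda im,x,y:cv2.resize(im[y-25:y+25,x-32:x+33],None,fx=6,fy=6,interpolation=cv2.INTER_CUBIC)
o=np.vstack([np.hstack([cr(t,304,254),cr(s,300,235)]),np.hstack([cr(t,475,280),cr(s,335,390)])])
cv2.imwrite("pics/crop.png",o);print(o.shape)
E
```

```text
((np.float64(222.56930693069307), np.float64(238.67326732673268)), np.int64(202), (np.int64(215), np.int64(230), np.int64(231), np.int64(246))) ((np.float64(282.5426356589147), np.float64(185.10852713178295)), np.int64(129), (np.int64(276), np.int64(289), np.int64(180), np.int64(190))) (array([0.50117112, 0.27345457, 0.07183715]), [array([-0.,  0.]), array([ 0., -0.])])
(600, 780, 3)
```

View pics/crop.png

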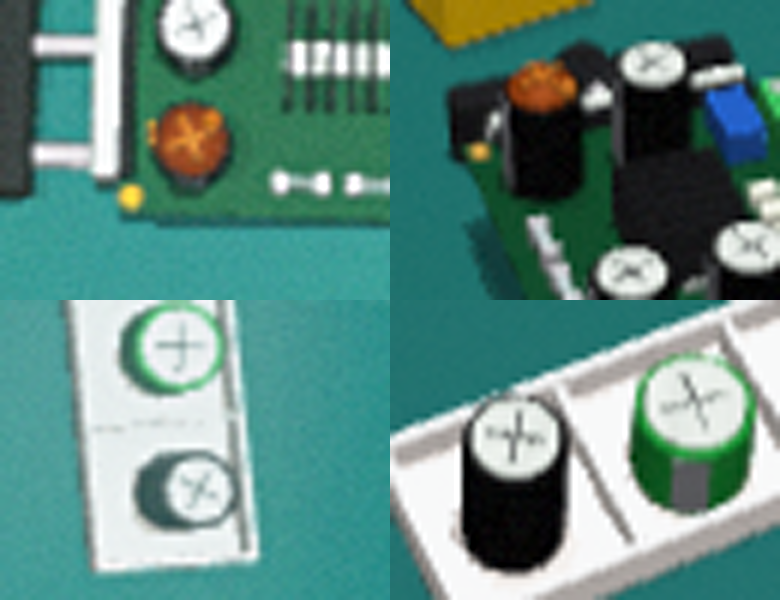

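The crop confirms both choices. The rust top is at top (304.0,252.7) / side (293.2,224.3), and the black spare's top is at top (476.5,286.5) / side (323.8,388.0).

```bash
python3 - <<'E'
from h import *
for n,a,b,z in (("swollen",(303.6,252.3),(292.8,224),.09),("black",(476,286.1),(323.4,387.6),.05),("stop",(222.6,238.7),(282.5,185.1),.073)):
    print(n,*tri(a,b),ray("top",a,z),ray("side",b,z))
for n,a in (("s1",(304.5,233)),("s2",(354,234)),("s3",(353,254))): print(n,ray("top",a,.085))
E
```

```text
swollen [0.47247669 0.09017136 0.08870666] [array([ 0. , -0.1]), array([-0.1,  0. ])] [0.47222189 0.09015822 0.09      ] [0.47225972 0.08851169 0.09      ]
black [ 0.40532791 -0.29876373  0.0529108 ] [array([-0. ,  0.1]), array([ 0.2, -0. ])] [ 0.40562147 -0.29954326  0.05      ] [ 0.40568434 -0.29687419  0.05      ]
stop [0.50107845 0.27337074 0.07193863] [array([-0.,  0.]), array([ 0., -0.])] [0.50102424 0.27317932 0.073     ] [0.50058676 0.27178359 0.073     ]
s1 [0.51571738 0.08922964 0.085     ]
s2 [ 0.51537878 -0.02088707  0.085     ]
s3 [ 0.47074978 -0.01921785  0.085     ]
```

```bash
python3 -m pendant '[[1.2,3,0.5,0,0,0,0],[1.2,3,0.5,0,0,0,0],[1.2,3,0.5,0,0,0,0],[1.2,3,0.5,0,0,0,0],[1.2,3,0,0,0,0,0],[1.2,3,0,0,0,0,0],[1.2,3,0,0,0,0,0],[1.2,3,0,0,0,0,0]]'; python3 -m pendant '[[1.2,3,0,0,0,0,0],[1.2,3,0,0,0,0,0],[1.2,3,0,0,0,0,0],[1.2,3,0,0,0,0,0],[1.2,3,0,0,0,0,0],[1.2,3,0,0,0,0,0],[1.2,3,0,0,0,0,0],[1.2,3,0,0,0,0,0]]'
```

```text
time: 0.9
tool_pos: [0.2975, -0.2704, 0.2438]
ee_rot: [-3.141, 0.0, 0.375]
wrist_force: [-0.3, -0.1, 0.5]
width: 0.0333
finger_force: 0.0
time: 1.7
tool_pos: [0.3934, -0.0304, 0.2439]
ee_rot: [-3.141, 0.0, 0.375]
wrist_force: [0.5, -0.5, 0.8]
width: 0.0003
finger_force: 0.0
```

```bash
python3 -m pendant '[[0.6,3,0,0,0,0,0],[0.6,3,0,0,0,0,0],[0.6,3,0,0,0,0,0],[0.6,3,0,0,0,0,0],[1,3,0,0,0,0,0],[1,3,0,0,0,0,0],[1.5,3,0,0,0,0,0],[1.5,3,0,0,0,0,0]]'; python3 -m pendant '[[1.5,3,-2,0,0,0,0],[1.85,3.3,-2,0,0,0,0],[0,0,-3,0,0,0,0],[0,0,-3,0,0,0,0],[0,0,-2,0,0,0,0],[0,0,-1,0,0,0,0],[0,0,0,0,0,0,0],[0,0,0,0,0,0,0]]'; python3 - <<'E'
from h import *
im=imaging.snapshot("side");cv2.imwrite("pics/s1.png",cv2.resize(im[130:260,220:380,::-1],None,fx=4,fy=4))
E
```

```text
time: 2.5
tool_pos: [0.4674, 0.2095, 0.2438]
ee_rot: [3.141, 0.001, 0.375]
wrist_force: [0.7, -0.2, -1.0]
width: 0.0004
finger_force: 0.0
time: 3.3
tool_pos: [0.5013, 0.2713, 0.1152]
ee_rot: [3.142, -0.001, 0.375]
wrist_force: [-0.3, -0.4, -0.4]
width: 0.0006
finger_force: 0.0
```

View pics/s1.png

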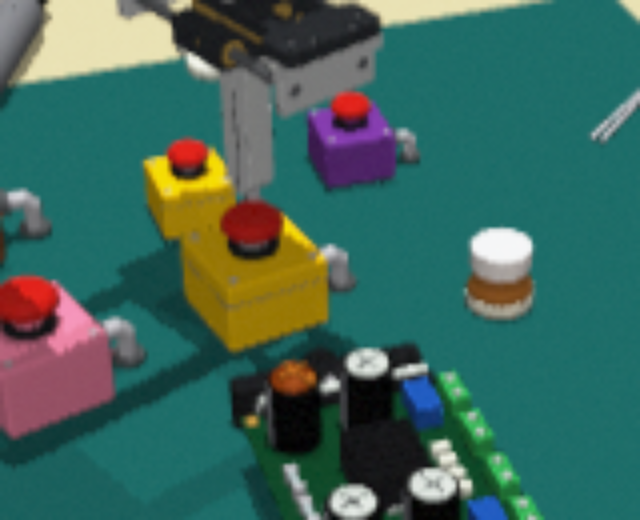

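The shut fingertips are right above the large yellow box's red head: tips at crop (250,190), head at (252,220). Pressing now.

```bash
python3 -m pendant '[[0,0,-1,0,0,0,0],[0,0,-0.9,0,0,0,0],[0,0,-0.2,0,0,0,0],[0,0,-0.2,0,0,0,0],[0,0,-0.2,0,0,0,0],[0,0,-0.2,0,0,0,0],[0,0,0,0,0,0,0],[0,0,0,0,0,0,0]]'
```

```text
time: 4.15
tool_pos: [0.5009, 0.2711, 0.0885]
ee_rot: [3.141, -0.0, 0.375]
wrist_force: [-3.0, -1.4, 6.0]
width: 0.0003
finger_force: 3.2
```

```bash
python3 -m pendant '[[0,0,-0.1,0,0,0,0],[0,0,0,0,0,0,0],[0,0,0,0,0,0,0]]';python3 -m pendant '[[0,0,-0.1,0,0,0,0],[0,0,0,0,0,0,0],[0,0,0,0,0,0,0]]'
```

```text
time: 4.45
tool_pos: [0.5009, 0.2711, 0.0885]
ee_rot: [3.141, -0.001, 0.375]
wrist_force: [-3.2, -2.1, 9.8]
width: 0.0001
finger_force: 4.9
time: 4.75
tool_pos: [0.5009, 0.2711, 0.0885]
ee_rot: [3.141, -0.001, 0.375]
wrist_force: [-4.5, -2.6, 13.7]
width: 0.0004
finger_force: 6.6
```

Hard stop confirmed: the force climbs while the position stays put. Lifting and moving over to the swollen capacitor.

```bash
python3 -m pendant '[[0,0,1,0,0,0,0],[0,0,3,0,0,0,0],[0,0,4,0,0,0,0],[0,0,4,0,0,0,0],[-1,-3,0,0,0,0,0],[-1,-3,0,0,0,0,0],[-0.9,-3,0,0,0,0,0],[0,-3,0,0,0,0,0]]'; python3 -m pendant '[[0,-3,0,0,0,0,0],[0,-3.2,0,0,0,0,0],[0,0,-2,0,0,0,0],[0,0,-2,0,0,0,0],[0,0,-1,0,0,0,0],[0,0,0,0,0,0,0],[0,0,0,0,0,0,0]]'; python3 - <<'E'
from h import *
from bench import robot
im=imaging.snapshot("side");cv2.imwrite("pics/s2.png",cv2.resize(im[130:260,220:380,::-1],None,fx=4,fy=4))
o=robot.get_obs();print(o["tool_pos"],o["ee_rot"],np.array([.4722,.0895,.130])-o["tool_pos"])
E
```

```text
time: 5.55
tool_pos: [0.4709, 0.1504, 0.2052]
ee_rot: [-3.142, 0.0, 0.376]
wrist_force: [1.2, -0.2, -0.1]
width: 0.0001
finger_force: 0.0
time: 6.25
tool_pos: [0.4721, 0.0894, 0.1557]
ee_rot: [3.141, -0.0, 0.375]
wrist_force: [-0.7, -0.1, 0.0]
width: 0.0004
finger_force: 0.0
[0.47242005 0.08945218 0.15623769] [ 3.14106028e+00 -1.48949876e-03  3.75292454e-01] [-2.20053671e-04  4.78193633e-05 -2.62376945e-02]
```

View pics/s2.png

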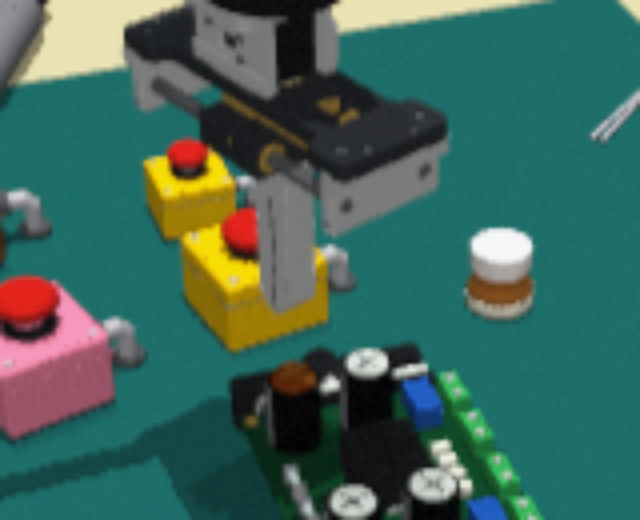

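The tips are at crop (288,300), straight above the rust top at (294,378), and the red head now sits low on its box. Going down to 2 cm above the bulge and holding.

```bash
python3 -m pendant '[[0,0,-1.3,0,0,0,0],[0,0,-1,0,0,0,0],[0,0,-0.35,0,0,0,0],[0,0,0,0,0,0,0],[0,0,0,0,0,0,0],[0,0,0,0,0,0,0],[0,0,0,0,0,0,0],[0,0,0,0,0,0,0]]'; for i in 1 2 3; do python3 -m pendant '[[0,0,0,0,0,0,0],[0,0,0,0,0,0,0],[0,0,0,0,0,0,0],[0,0,0,0,0,0,0],[0,0,0,0,0,0,0],[0,0,0,0,0,0,0],[0,0,0,0,0,0,0],[0,0,0,0,0,0,0]]'; done; python3 - <<'E'
from h import *
im=np.hstack([imaging.snapshot("side")[180:260,240:360,::-1],imaging.snapshot("top")[200:280,250:370,::-1]]);cv2.imwrite("pics/s3.png",cv2.resize(im,None,fx=3,fy=3))
E
```

```text
time: 7.1
tool_pos: [0.472, 0.0892, 0.1291]
ee_rot: [3.141, -0.001, 0.375]
wrist_force: [-0.3, -0.1, 0.1]
width: 0.0002
finger_force: 0.0
time: 7.9
tool_pos: [0.4719, 0.0892, 0.1288]
ee_rot: [3.141, 0.0, 0.375]
wrist_force: [0.4, -0.0, -0.2]
width: 0.0004
finger_force: 0.0
time: 8.7
tool_pos: [0.4718, 0.0892, 0.1288]
ee_rot: [3.141, 0.0, 0.375]
wrist_force: [0.7, 0.4, -0.1]
width: 0.0005
finger_force: 0.0
time: 9.5
tool_pos: [0.4718, 0.0892, 0.1288]
ee_rot: [3.142, 0.0, 0.375]
wrist_force: [-0.4, 0.4, -0.1]
width: 0.0005
finger_force: 0.0
```

View pics/s3.png

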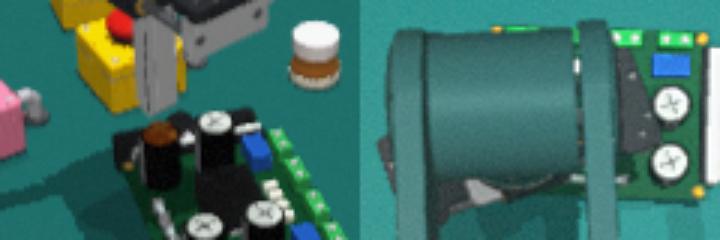

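The tips sit about 2 cm above the rust top (tip (158,110), cap (160,133)) and have held for over 2.4 s. Next, the tray.

```bash
python3 -m pendant '[[0,0,3,0,0,0,0],[0,0,4,0,0,0,0],[-3,0,1,0,0,0,0],[-3.6,-2,0,0,0,0,0],[0,-4,0,0,0,0,0],[0,-4,0,0,0,0,0],[0,-4,0,0,0,0,0],[0,-4,0,0,0,0,0]]'; python3 -m pendant '[[0,-4,0,0,0,0,0],[0,-4,0,0,0,0,0],[0,-4,0,0,0,0,0],[0,-4,0,0,0,0,0],[0,-3,0,0,0,0,0],[0,-1.8,0,0,0,0,0],[0,0,-4,0,0,0,0],[0,0,-4,0,0,0,0]]'; python3 -m pendant '[[0,0,0,0,0,0,0],[0,0,0,0,0,0,0]]'; python3 - <<'E'
from h import *
from bench import robot
im=imaging.snapshot("side");cv2.imwrite("pics/s4.png",cv2.resize(im[290:430,250:430,::-1],None,fx=4,fy=4))
o=robot.get_obs();print(o["tool_pos"],np.array([.4055,-.2985,.089])-o["tool_pos"])
E
```

```text
time: 10.4
tool_pos: [0.4056, -0.0922, 0.2091]
ee_rot: [3.141, -0.001, 0.375]
wrist_force: [0.4, -0.1, -0.6]
width: 0.0003
finger_force: 0.0
time: 11.2
tool_pos: [0.4068, -0.3, 0.1294]
ee_rot: [3.138, -0.002, 0.374]
wrist_force: [0.4, -0.7, -0.4]
width: 0.0005
finger_force: 0.0
time: 11.4
tool_pos: [0.4058, -0.2982, 0.1289]
ee_rot: [-3.14, 0.0, 0.376]
wrist_force: [0.1, -0.8, 0.5]
width: 0.0007
finger_force: 0.0
[ 0.40674754 -0.29907255  0.13070852] [-0.00124754  0.00057255 -0.04170852]
```

View pics/s4.png

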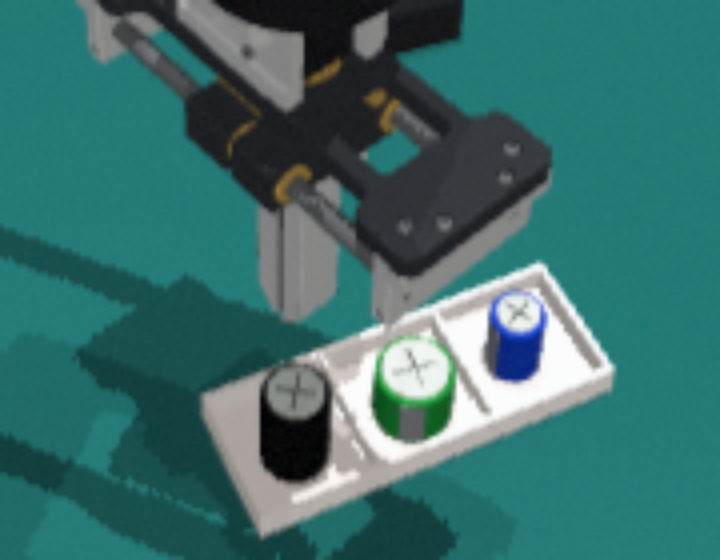

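The tips at crop (293,315) are right above the black spare's silver top at (296,390). Descending to 2 cm above it.

```bash
python3 -m pendant '[[0,0,-2,0,0,0,0],[0,0,-1.2,0,0,0,0],[0,0,-0.8,0,0,0,0],[0,0,0,0,0,0,0],[0,0,0,0,0,0,0],[0,0,0,0,0,0,0],[0,0,0,0,0,0,0],[0,0,0,0,0,0,0]]'; for i in 1 2 3; do python3 -m pendant '[[0,0,0,0,0,0,0],[0,0,0,0,0,0,0],[0,0,0,0,0,0,0],[0,0,0,0,0,0,0],[0,0,0,0,0,0,0],[0,0,0,0,0,0,0],[0,0,0,0,0,0,0],[0,0,0,0,0,0,0]]'; done; python3 - <<'E'
from h import *
im=imaging.snapshot("side");cv2.imwrite("pics/s5.png",cv2.resize(im[150:430,210:430,::-1],None,fx=2,fy=2))
E
```

```text
time: 12.25
tool_pos: [0.406, -0.299, 0.0893]
ee_rot: [3.141, -0.0, 0.375]
wrist_force: [-0.8, -1.1, -0.5]
width: 0.0003
finger_force: 0.0
time: 13.05
tool_pos: [0.4058, -0.2988, 0.0888]
ee_rot: [3.141, -0.0, 0.375]
wrist_force: [0.4, 0.2, 0.6]
width: 0.0003
finger_force: 0.0
time: 13.85
tool_pos: [0.4058, -0.2988, 0.0888]
ee_rot: [3.142, -0.0, 0.375]
wrist_force: [-0.9, -0.3, -0.7]
width: 0.0007
finger_force: 0.0
time: 14.65
tool_pos: [0.4058, -0.2988, 0.0888]
ee_rot: [3.142, 0.0, 0.375]
wrist_force: [0.9, 0.2, -0.1]
width: 0.0005
finger_force: 0.0
```

View pics/s5.png

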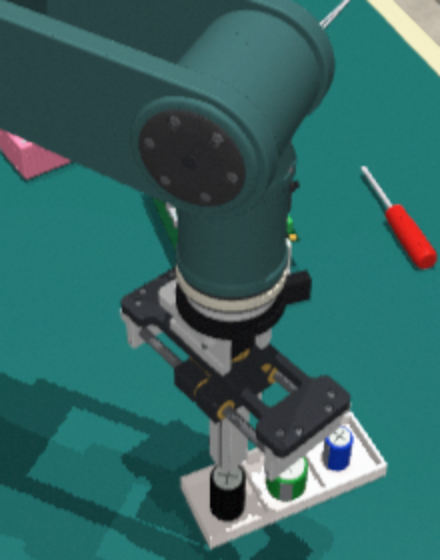

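The shut fingertips end just above the black spare (cap top at crop (228,475)), with no contact force and the tray undisturbed. Handing in.

```bash
python3 -c "
from bench import robot
print(robot.close_job())"
```

```text
the job is handed in; nothing more can be done
None
```

I pressed the stop button fully home, pointed at the swollen capacitor for more than 2 s, and handed the job in at about 15 s still pointing at the black replacement, fingertips about 2 cm above each top and touching neither.

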